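Load a pattern plate into the moulding bolster

ROBOT

A 7-joint arm with a two-finger parallel gripper is mounted at the origin on the work surface. World frame = base frame: x ahead of the robot, y to its left, z up, the work surface at z = 0. Lengths are in m, angles in rad, forces in N, time in s.
With the tool pointing down it reaches from about 0.425 to 0.825 m from the base axis. Payload 3.6 kg.
Tool frame: the origin (TCP) lies where the fingers leave the gripper's body, on its centre line; the fingertips stand 73 mm ahead of it and the grasp point (between the pads) lies 54 mm ahead of it; z points along the fingers, y is the line along which they close (so a half turn about z gives the same grasp; the last joint's range is limited). The gripper opens to 85 mm and grips with 20 to 120 N. Pads are 22 mm wide; open, the fingers measure 114 mm over their backs; the gripper's body (76 mm by 85 mm) begins 54 mm behind the grasp point. The pads swing forward as they close: fully open they stand 13 mm farther back than shut.
Start: joints at [-1.153, 0.615, -0.013, 1.423, 0.008, 1.103, -0.04], TCP at [0.279, 0.587, 0.304] pointing down, gripper open.
Joint ranges: [-3.12, 3.12], [-0.3, 2.06], [-1.34, 1.32], [0.26, 2.42], [-1.36, 4.5], [0.01, 1.98], [-2.84, 2.84]. Speed limits (rad/s): [2.79, 2.79, 3.14, 3.14, 3.14, 3.14, 3.14].

INTERFACE

Orientations are given as a unit quaternion [x, y, z, w].
In Python, from station import arm, snapshot, camera_info, ticket gives the robot as it stands. Calls block until the motion is done:
- arm.movep(position, orientation): joint-space move of the TCP to a pose.
- arm.line_to(position, velocity=0.15, ori=None): straight line of the TCP; ori=None keeps the orientation; velocity is the mean speed in m/s.
- arm.move_j(angles): joint-space move.
- arm.move_gripper(opening, effort=None): opening from 0.0 (shut) to 1.0 (fully open); effort is the grip in N (None keeps the last); returns when the fingers have stopped.
- arm.pause(seconds).
- arm.ik(position, orientation): joint angles nearest the present ones, or None.
- snapshot(name): name is "scene" or "side" or "wrist"; returns the picture (420x560x3 uint8, blue, green, red); there is no depth.
- camera_info(name): a dict with "fx", "fy", "cx", "cy" (pixels), "R" (3x3) and "t" (3): a world point X has camera coordinates R X + t; the wrist camera has in their place "T_tool_cam" (4x4, takes a point from camera to tool coordinates, whose origin is the TCP and whose axes are the flange's). Camera axes: x right, y down, z forward; pixel columns grow to the right and rows downward; lengths in m; the calibration is good to about 2 mm. A picture is of the moment at which its call begins: read the wrist's pose just before it. camera_info takes no time and is no camera call.
A pose or a line that the arm cannot do raises arm.MotionError and nothing moves.
- ticket.finish_job(): hands the job in; it is judged then, once.
Readings, each from a call of its own:
- arm.read_time(): time.
- arm.read_joint_positions(): joint angles.
- arm.read_dq(): joint speeds.
- arm.read_effort(): joint torques, N m.
- arm.read_tool_pos(): TCP position.
- arm.read_eef_rot(): TCP orientation.
- arm.read_ft_force(): force on the tool from outside, world axes, zero at the start.
- arm.read_wrist_torque(): the same for the moment, N m.
- arm.read_opening(): opening from 0.0 (shut) to 1.0 (fully open).
- arm.read_finger_force(): force on a finger pad.
Only numpy, scipy, OpenCV 4.12 (cv2) and the standard library are available. Lean on these libraries where they do the work, as an engineer would, in place of code of your own. Each camera call takes 0.05 s, during which the arm holds its last target. There are 200 camera calls.

TASK

Slide the aluminium pattern plate along the bed of the moulding bolster, in under the overhanging lips of the two guides and under the green stop housing, until it is fully home against the end stop hidden in the housing (feel for it: it is set differently every time). It is too wide to grasp: push it with a light hand, never more than 30 N, and straighten it if it binds. Leave it there flat and straight, and leave the flask, rammer, brush and pliers where they are.

Things in the scene. Friction and masses are not known exactly. Their poses are not given: they have to be found in the camera images.
- bolster: Fixture bolted to the bench: green casting with a flat dark steel bed, 465 x 210 mm, its top 50 mm above the bench. Origin on the bench under the mouth of the guides; +x is the way the plate is pushed in, z up. In this frame (mm) the open bed, the apron, runs from x = -260 to 0, y = +/-105, and the guides from x = 0 to 160. A brass air vibrator hangs on the -y side, below the bed. Fixed
- mouth (a point): Middle of the mouth of the guides, on the bed (bolster 0, 0, 50 mm; same axes). Guide walls at y = +/-66.5 mm; over each a keeper overhangs inwards to y = +/-57.5, its underside 10.5 and top 17.5 mm above the bed. In front of the mouth lead-in horns, 10.5 mm high without lips, flare from y = +/-66.5 at x = 0 to +/-76 at x = -36 mm (their outer sides within y = +/-91)
- housing (a point): Middle of the front edge of the stop housing's roof, at its underside: bolster x = 123, y = 0, z = 80 mm. The green roof covers x = 123 to 203 mm, 30 to 33 mm above the bed; the plate with its pattern passes under. Inside, out of sight, is the rigid end stop, 110 mm wide, 22 mm high, its face square to x and set anywhere from x = 130 to 155 mm: find it by touch
- plate: Loose aluminium plate 170 (x) x 130 (y) x 8 mm, about 0.55 kg, flat on the apron, skewed and off to one side. Origin: centre of its underside; +x to its leading edge. On top an orange medal pattern 92 mm across, up to 13 mm high, centre 12 mm ahead of the middle, and a low half-round gate behind it. Too wide to grasp: push it by its edges, fingertips close over the bed. Friction about 0.5 to 0.7
- plate_nose (a point): Middle of the plate's leading edge, at its underside (plate x = +85 mm); it bears on the stop when the plate is home. Skewed or pushed off-centre the plate can bind on the horns or between the guides (1.5 mm play a side)
- plate_tail (a point): Middle of the plate's rear edge, at its underside (plate x = -85 mm); with the plate home it lies between bolster x = -40 and -15 mm, outside the guides
- home_pin (a joint): Spring pin of the plate-home air valve, in the middle of the hidden stop's face: travel in m, 0 = out, standing 6 mm in front of the face, 0.006 = pressed flush by the plate's nose. Spring under 1 N, too weak to push the plate back
- flask: Bystander: loose square steel flask, 95 x 95 mm, 50 mm high with two tabs to 64 mm, open top and bottom; origin at the centre of its underside
- rammer: Bystander: dark steel hand rammer standing on its 52 mm foot, 108 mm high; origin at the centre of its foot
- brush: Bystander: hand brush 200 mm long lying on the bench along its x; origin under its middle
- pliers: Bystander: red-handled pliers, about 150 mm long, lying along their x on the bench; origin on the bench near the pivot
Things that resemble listed ones, but are neither listed nor needed, are in the scene too. What is shaped like the plate but brown or turquoise is not meant.

How it is judged:
By the outcome, as a careful person would: the job done as asked, in the order asked, and still so for the second after the job is handed in, with the robot touching nothing.
It also fails if it takes over 72 s, if anything falls off the work surface, if the arm or the gripper's body presses on something with over 40 N, if the wrist force passes 120 N, or if a joint passes its speed limit or range.

## Working session

There is one attempt and no reset: what is moved stays moved. The work goes in short steps, each a Python script; the robot and the scene stay as the last script left them, time stands still between calls to the robot, and variables do not carry over. Pictures are saved under pics/ and viewed, at most 10 in all, crops included, and the job is handed in when it is done.

```bash
mkdir -p pics; ls
python3 - <<'E'
from station import arm,snapshot,camera_info
import cv2
for n in("scene","side"):
    c=camera_info(n);print(n,c)
    cv2.imwrite(f"pics/{n}0.png",cv2.resize(snapshot(n),None,fx=1.42,fy=1.42))
print(camera_info("wrist"));print(arm.read_tool_pos(),arm.read_eef_rot(),arm.read_ft_force(),arm.read_time())
E
```

```text
pics
scene {'fx': 426.47352089412306, 'fy': 426.47352089412306, 'cx': 280.86584443116294, 'cy': 204.9919278101533, 'R': array([[-0.6879205 ,  0.72569967,  0.01119667],
       [ 0.40657869,  0.39810004, -0.82231997],
       [-0.60121473, -0.56113844, -0.5689152 ]]), 't': array([ 0.23012198, -0.17814294,  1.68489594])}
side {'fx': 402.93834588817356, 'fy': 402.93834588817356, 'cx': 274.20048581257856, 'cy': 208.3025684495657, 'R': array([[ 0.83685908, -0.54724772,  0.01366781],
       [-0.41102508, -0.64464437, -0.64458671],
       [ 0.36155948,  0.53381043, -0.76440903]]), 't': array([-0.33346898,  0.28821008,  0.94136305])}
{'fx': 320.50917082198, 'fy': 320.50917082198, 'cx': 283.76259922587303, 'cy': 212.05172553217338, 'T_tool_cam': array([[-1.49610769e-03, -9.59198521e-01, -2.82729480e-01,
         7.27665065e-02],
       [ 9.99998774e-01, -1.56558100e-03,  1.97967399e-05,
        -5.93266592e-05],
       [-4.61624905e-04, -2.82729104e-01,  9.59199688e-01,
        -7.07925180e-02],
       [ 0.00000000e+00,  0.00000000e+00,  0.00000000e+00,
         1.00000000e+00]])}
[0.27888257 0.58653566 0.30282209] [ 2.20095769e-01  9.75477527e-01 -1.18208278e-03 -2.20992435e-04] [-0.87427038 -0.19788584  0.30014921] 0.1
```

View pics/scene0.png

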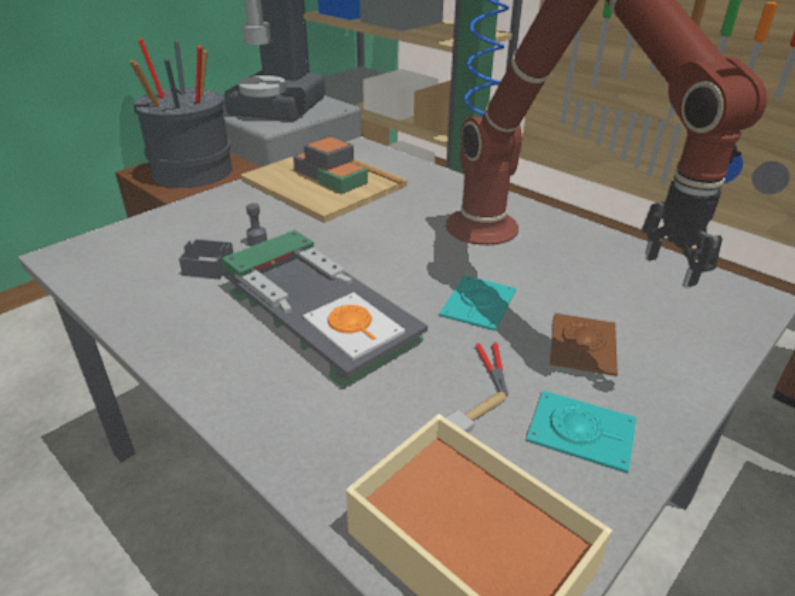

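View pics/side0.png

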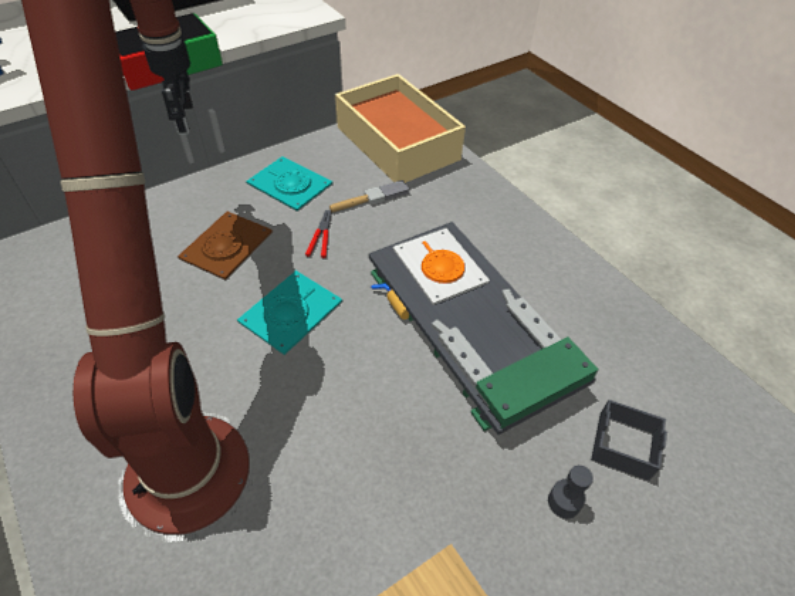

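The aluminium plate with the orange medal lies on the bolster's bed (scene 353,323; side 441,265). The brown and turquoise plates on the bench (scene 584,343; 480,302; 582,430) are lookalikes and not meant. I'll enlarge both views to confirm this and measure.

Run:
```python
import cv2
from station import snapshot
a=snapshot("side")[150:308,255:425];b=snapshot("scene")[158:270,150:306]
cv2.imwrite("pics/c1.png",cv2.resize(a,None,fx=3.75,fy=3.75,interpolation=2)) 
cv2.imwrite("pics/c2.png",cv2.resize(b,None,fx=5,fy=5,interpolation=2))
```

```text
(no output)
```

View pics/c1.png

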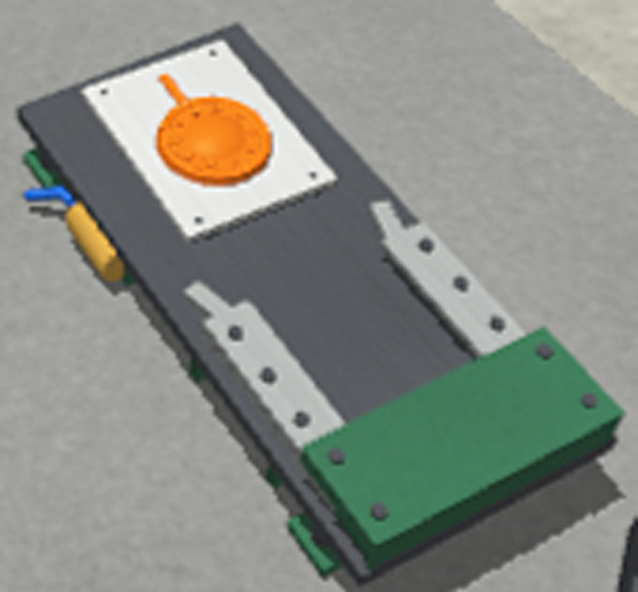

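View pics/c2.png

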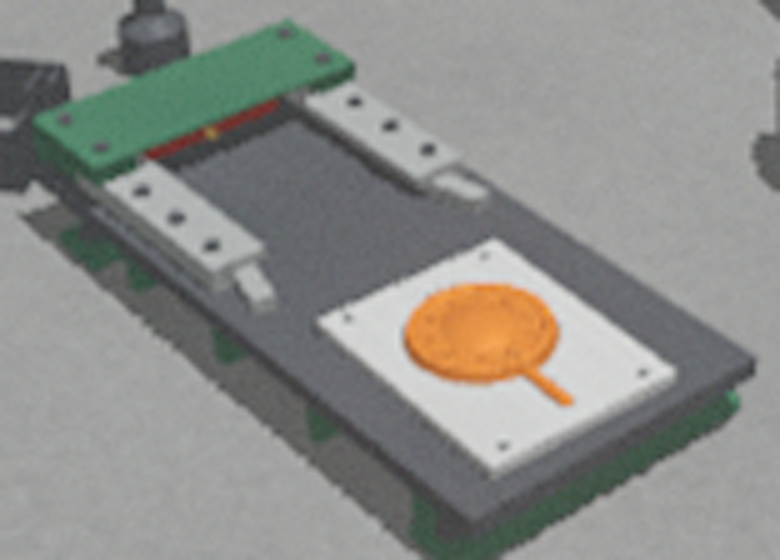

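The crops confirm it. The plate is the only white one and carries the orange medal on the bed. Its side-crop corners are (83,92), (223,40), (336,177) and (193,236). In the scene crop the red stop face with its pin shows at (210,133). Next I'll fit both poses.

```bash
cat > h.py <<'E'
import numpy as np, cv2
from scipy.optimize import least_squares
from scipy.spatial.transform import Rotation as Ro
from station import arm,snapshot,camera_info,ticket
def proj(c,X):
    p=np.asarray(X)@np.array(c["R"]).T+c["t"]; return np.c_[c["fx"]*p[:,0]/p[:,2]+c["cx"],c["fy"]*p[:,1]/p[:,2]+c["cy"]]
def T(q,P):
    P=np.asarray(P,float); c,s=np.cos(q[2]),np.sin(q[2])
    return np.c_[q[0]+c*P[:,0]-s*P[:,1],q[1]+s*P[:,0]+c*P[:,1],P[:,2]]
def fit(obs,q0):
    f=lambda q:np.concatenate([(proj(c,T(q,P))-px).ravel() for c,P,px in obs])
    r=least_squares(f,q0,loss="soft_l1"); return r.x,r.fun
E
python3 - <<'E'
from h import *
S,C=camera_info("side"),camera_info("scene")
sp=lambda a:np.array(a)/3.75+[255,150]-.36
cp=lambda a:np.array(a)/5+[150,158]-.4
b=np.array([[-260,-105,50],[-260,105,50],[0,-57.5,67.5],[0,57.5,67.5]])/1e3
q,r=min((fit([(S,b,sp([(19,107),(238,25),(247,303),(388,243)])),(C,b,cp([(755,358),(468,520),(420,188),(265,245)]))],[.6,0,y]) for y in(0,1.5,3,-1.5)),key=lambda t:abs(t[1]).sum())
print("bol",q,r.reshape(-1,2).round(1).tolist())
p=np.array([[85,-65,58],[85,65,58],[-85,-65,58],[-85,65,58]])/1e3
k,r=min((fit([(S,p,sp([(193,236),(336,177),(83,92),(223,40)])),(C,p,cp([(493,238),(318,320),(677,373),(492,464)]))],[q[0],q[1],y]) for y in(0,1.5,3,-1.5)),key=lambda t:abs(t[1]).sum())
print("pl",k,r.reshape(-1,2).round(1).tolist())
print("plate in bolster", Ro.from_euler("z",-q[2]).apply([k[0]-q[0],k[1]-q[1],0])*1e3,np.degrees(k[2]-q[2]))
np.save("bol.npy",q)
tip=lambda x,y,z=.054:T(q,[[x,y,z]])[0]
print(tip(-.36,0),tip(0,0),tip(.18,0))
E
```

```text
bol [ 0.57452131 -0.04310101  4.63403579] [[-0.7, -0.1], [0.3, -0.7], [0.0, -0.4], [-2.0, -0.4], [-0.3, -0.3], [-0.3, -0.2], [-0.8, -2.4], [-0.3, -0.2]]
pl [ 0.59526929  0.11502183 -1.67008052] [[-1.2, 0.3], [0.1, 0.1], [-0.7, -0.6], [-0.7, -0.2], [-0.3, 0.2], [-0.8, 0.0], [-0.8, -0.7], [-0.3, 0.5]]
plate in bolster [-159.26172326    8.3075727     0.        ] -361.1992586178229
[0.6026996  0.31579449 0.054     ] [ 0.57452131 -0.04310101  0.054     ] [ 0.56043216 -0.22254877  0.054     ]
```

```bash
cat >> h.py <<'E'
q=np.load("bol.npy"); RB=Ro.from_euler("z",q[2])
def ori(a):  # tool x at angle a (rad) in bolster frame, pointing down
    return (Ro.from_euler("z",q[2]+a)*Ro.from_quat([1,0,0,0])).as_quat()
def W(x,y,z): return T(q,[[x/1e3,y/1e3,z/1e3]])[0]
def here(): return RB.inv().apply(np.array(arm.read_tool_pos())-[q[0],q[1],0])*1e3
def F(n=4):
    f=[]
    for _ in range(n): f.append(arm.read_ft_force()); arm.pause(.01)
    return RB.inv().apply(np.mean(f,0))
def go(x,y,z,v=.15,o=None): arm.line_to(W(x,y,z),v,o)
E
python3 - <<'E'
from h import *
# side push: tool y along bolster x -> tool x at +-90deg
best=None
for a in(np.pi/2,-np.pi/2):
  for b in (0,np.pi):
    j=arm.ik(W(-159,96,200),ori(a)); j2=arm.ik(W(-265,0,180),ori(b)); j3=arm.ik(W(-30,0,125),ori(b))
    print(a,b,*[None if k is None else np.round(k,2) for k in(j,j2,j3)])
E
```

```text
1.5707963267948966 0 [-0.53  0.87  0.68  1.42 -0.58  1.06 -1.39] [-0.11  0.77 -0.49  1.59  0.44  0.89  2.3 ] [ 0.27  0.77 -0.47  1.8   0.52  0.69  2.57]
1.5707963267948966 3.141592653589793 [-0.53  0.87  0.68  1.42 -0.58  1.06 -1.39] [-0.53  0.73  0.24  1.61 -0.22  0.83 -0.28] [-0.19  0.75  0.28  1.82 -0.33  0.62  0.21]
-1.5707963267948966 0 [-0.16  0.78 -0.06  1.4   0.05  0.96  1.27] [-0.11  0.77 -0.49  1.59  0.44  0.89  2.3 ] [ 0.27  0.77 -0.47  1.8   0.52  0.69  2.57]
-1.5707963267948966 3.141592653589793 [-0.16  0.78 -0.06  1.4   0.05  0.96  1.27] [-0.53  0.73  0.24  1.61 -0.22  0.83 -0.28] [-0.19  0.75  0.28  1.82 -0.33  0.62  0.21]
```

Run:
```python
from h import *
o=ori(-np.pi/2)
arm.movep(W(-159,95,190),o); go(-159,95,130,.2)
arm.pause(.2); f0=F(8); print(f0,arm.read_time(),here())
z=130
while z>108:
    z-=1; go(-159,95,z,.03); f=F(2)-f0
    if f[2]>2.5: break
print("contact z",z,f,here())
z=here()[2]+3; go(-159,95,z,.05); open("z.txt","w").write(str(z))
f0=F(6); print(here(),arm.read_time())
cv2.imwrite("pics/w1.png",snapshot("wrist"))
```

```text
[ 0.0249514   0.00044773 -0.22230481] 3.1833 [-159.25642964   95.83730402  131.72351086]
contact z 109 [ 0.0939361  -1.52973846  4.60607608] [-159.0350373    95.120615    109.63221466]
[-159.00512935   94.97617732  112.43675245] 9.0833
```

View pics/w1.png

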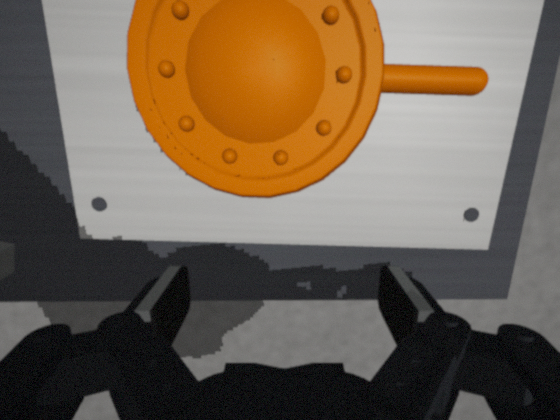

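Wrist view: the fingertips (175,268 and 390,268) stand over the bed, clear of the plate's +y edge (row about 245), and the plate is slightly skewed. Now I'll push it sideways to centre it.

Run:
```python
from h import *
z=float(open("z.txt").read()); f0=F(6); y=95.
go(-159,88,z,.05); y=88
while y>76:
    y-=1; go(-159,y,z,.03); f=F(2)-f0; print(y,f.round(1).tolist(),here()[:2].round(1))
    if abs(f[1])>15: break
from scipy.spatial.transform import Rotation
cv2.imwrite("pics/w2.png",snapshot("wrist")); cv2.imwrite("pics/s2.png",cv2.resize(snapshot("side")[150:308,255:425],None,fx=3.75,fy=3.75,interpolation=2)); print(arm.read_time())
```

```text
87 [0.3, 0.4, 0.3] [-159.    87.1]
86 [0.0, 0.4, 0.1] [-159.   86.]
85 [-0.6, 1.8, -0.3] [-159.    85.4]
84 [-0.3, 1.7, -0.6] [-159.1   84.2]
83 [-1.2, 1.8, 0.4] [-159.2   83. ]
82 [-0.6, 2.1, -0.7] [-159.2   81.9]
81 [-0.8, 2.5, -0.5] [-159.1   81. ]
80 [-0.6, 2.0, -0.2] [-159.   80.]
79 [-0.5, 2.5, 0.5] [-158.9   79. ]
78 [-0.2, 2.4, 0.6] [-158.8   78. ]
77 [-0.2, 2.0, 1.2] [-158.7   77. ]
76 [0.6, 2.2, 0.8] [-158.8   76. ]
12.775
```

View pics/w2.png

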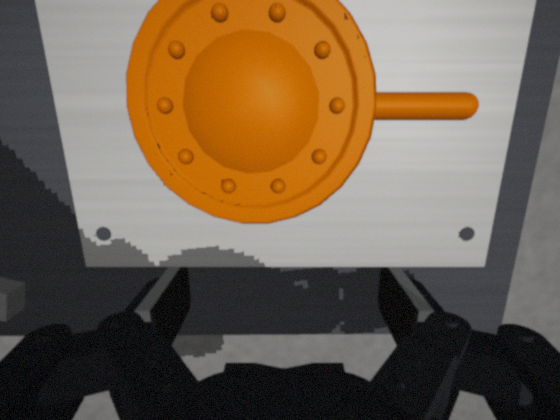

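The plate's edge (row 267) is now parallel to the bed edge and flush on both fingertips. Next I go behind it and push.

```bash
cat >> h.py <<'E'
def push(x,y,z,f0,xend,step,lim,v=.06,every=6):
    i=0
    while x<xend:
        x=min(x+step,xend); go(x,y,z,v); f=F(2)-f0; i+=1
        if i%every==0 or -f[0]>lim or abs(f[1])>lim: print(round(x,1),f.round(1).tolist(),here().round(1).tolist())
        if -f[0]>lim or abs(f[1])>lim: print("LIMIT"); break
    return x,f
E
python3 - <<'E'
from h import *
z=float(open("z.txt").read())
go(-159,90,z,.1); go(-159,95,185,.25)
arm.movep(W(-272,0,180),ori(np.pi)); go(-272,0,z,.2); arm.pause(.2); f0=F(8); np.save("f0.npy",f0)
print(here(),f0,arm.read_time())
x,f=push(-272,0,z,f0,-224,4,8,every=3)
print(x,f,here(),arm.read_time())
cv2.imwrite("pics/w3.png",snapshot("wrist"))
E
```

```text
[-2.72046303e+02  2.64087836e-01  1.13261662e+02] [ 0.229829   -0.15221654  0.1591497 ] 15.5583
-260 [0.1, 0.2, 0.2] [-259.6, 0.1, 112.7]
-248 [-1.7, 0.4, -0.3] [-247.7, -0.0, 112.6]
-236 [-1.0, 0.0, -0.3] [-235.3, 0.1, 112.7]
-224 [-0.9, -0.3, 0.2] [-223.3, 0.1, 112.7]
-224 [-0.88364212 -0.28524212  0.18664109] [-2.23343843e+02  5.80513520e-02  1.12656754e+02] 18.7583
```

View pics/w3.png

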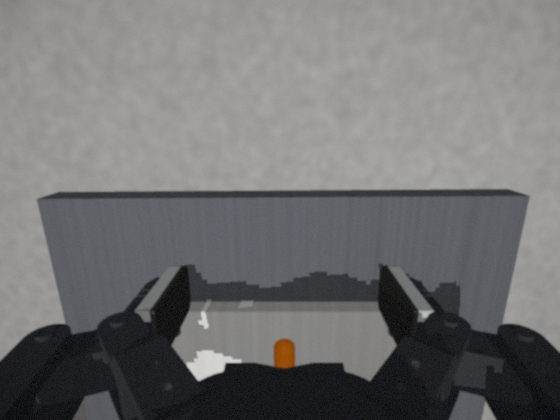

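The tail edge (row 303) is parallel to the bed's end, the gate sits at column 284 and the bed centre at 283.5, so the plate is centred and straight. I'll push on into the guides.

Run:
```python
from h import *
z=float(open("z.txt").read()); f0=np.load("f0.npy")
x,f=push(-224,0,z,f0,-62,3,8,every=6)
print(x,f,here(),arm.read_time())
if x>=-62:
    x,f=push(x,0,z,f0,-18,1,8,v=.04,every=4)
    print(x,f,here(),arm.read_time())
```

```text
-206 [-0.8, 0.2, 0.1] [-205.5, 0.0, 112.7]
-188 [-0.9, 0.3, -0.2] [-187.5, 0.0, 112.6]
-170 [-1.9, 0.8, 0.2] [-169.5, 0.0, 112.6]
-152 [-1.0, 0.4, 0.1] [-151.5, 0.0, 112.6]
-134 [-1.3, 0.6, -0.6] [-133.5, 0.0, 112.6]
-116 [-1.3, -0.4, -0.4] [-115.5, 0.0, 112.6]
-98 [-1.1, -0.2, -0.7] [-97.5, 0.0, 112.6]
-80 [-1.6, 0.7, -0.4] [-79.5, 0.0, 112.6]
-62 [-1.6, 1.0, -1.3] [-61.5, 0.0, 112.6]
-62 [-1.56905171  0.95959768 -1.28533902] [-6.15374946e+01  3.12854941e-02  1.12629290e+02] 33.2083
-58 [-1.7, 0.7, -0.5] [-57.8, 0.0, 112.6]
-54 [-2.6, 1.0, -0.2] [-53.8, 0.0, 112.6]
-50 [-2.8, 1.2, -0.5] [-49.8, 0.0, 112.6]
-46 [-2.6, 0.5, -0.5] [-45.8, -0.0, 112.6]
-42 [-2.6, 0.9, -0.7] [-41.8, 0.0, 112.6]
-38 [-2.9, 1.5, -0.6] [-37.9, 0.0, 112.6]
-34 [-3.5, 0.9, -0.4] [-34.1, 0.0, 112.7]
-30 [-3.7, 0.7, -0.3] [-29.9, 0.0, 112.6]
-26 [-9.0, 0.3, 1.0] [-29.2, -0.2, 112.7]
LIMIT
-26 [-8.96845824  0.32072529  0.95516015] [-29.22389658  -0.19938455 112.65416835] 42.8083
```

Run:
```python
from h import *
C=camera_info("scene")
for z in(54,58,62): # pin/stop x from first scene picture: ray at height z
    u=np.array([(210/5+150-.4-C["cx"])/C["fx"],(133/5+158-.4-C["cy"])/C["fy"],1]); R=np.array(C["R"]); d=R.T@u; c=-R.T@C["t"]
    P=c+d*(z/1e3-c[2])/d[2]; print(z,RB.inv().apply(P-[q[0],q[1],0])*1e3)
z=float(open("z.txt").read()); f0=np.load("f0.npy")
x,f=push(-26,0,z,f0,-16,1,17,v=.04,every=1)
print(here(),f,arm.read_wrist_torque(),arm.read_time())
cv2.imwrite("pics/w4.png",np.vstack([snapshot("wrist")[200:420],cv2.resize(snapshot("scene")[158:234,150:290],(560,304),interpolation=2)]))
```

```text
54 [149.56824316   2.39442172  54.        ]
58 [143.78824878   5.54410442  58.        ]
62 [138.00825439   8.69378713  62.        ]
-25 [-11.0, 0.2, 0.6] [-29.1, -0.3, 112.6]
-24 [-11.0, -0.2, 1.3] [-29.0, -0.3, 112.7]
-23 [-12.7, -0.2, 1.9] [-28.8, -0.4, 112.7]
-22 [-13.6, 0.2, 1.8] [-28.7, -0.5, 112.7]
-21 [-15.3, -0.2, 1.4] [-28.6, -0.4, 112.7]
-20 [-16.3, -0.5, 2.4] [-28.5, -0.4, 112.7]
-19 [-17.8, -0.6, 2.5] [-28.4, -0.5, 112.7]
LIMIT
[-28.3796853   -0.48584168 112.67784901] [-17.79059004  -0.55457299   2.4545902 ] [ 3.60572481 -0.34511601 -0.02373484] 44.675
```

View pics/w4.png

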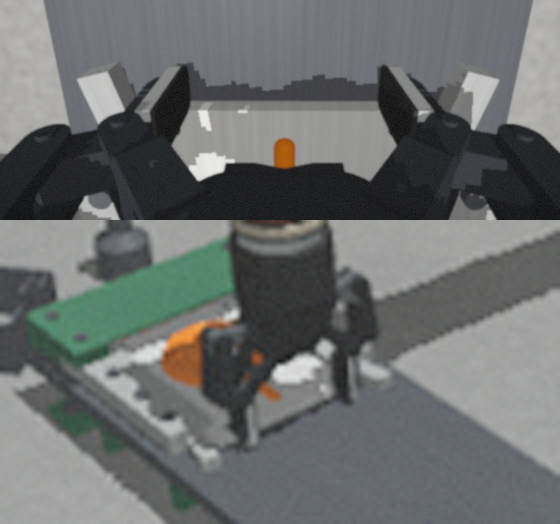

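It stops hard at a nose x of about 152. The load is square, with no yaw moment or side force, and the tail edge (row 101) is level. I'll back off and feel again once to rule out binding, then withdraw.

Run:
```python
from h import *
z=float(open("z.txt").read()); f0=np.load("f0.npy")
go(-36,0,z,.05); arm.pause(.2); print("free",F(6)-f0)
for y in(0,):
    go(-31,y,z,.05); x,f=push(-31,y,z,f0,-14,1,18,v=.04,every=3); print(y,x,f,here(),arm.read_wrist_torque())
go(-45,0,z,.05); go(-90,0,z,.15); go(-130,0,260,.25); arm.pause(.3); print(arm.read_time())
cv2.imwrite("pics/f.png",np.vstack([cv2.resize(snapshot("scene")[158:254,140:310],(680,384),interpolation=2)[:300],cv2.resize(snapshot("side")[200:300,280:450],(510,300),interpolation=2)[:, :].copy() if 0 else cv2.copyMakeBorder(cv2.resize(snapshot("side")[200:300,280:450],(510,300),interpolation=2),0,0,0,170,cv2.BORDER_CONSTANT)]))
```

```text
free [-0.35604745  0.40405268 -0.35848445]
-28 [-4.2, -0.1, 0.5] [-29.5, 0.0, 112.6]
-25 [-9.7, -0.2, 0.8] [-29.1, 0.0, 112.7]
-22 [-12.6, -0.8, 1.3] [-28.8, -0.0, 112.7]
-19 [-17.0, -0.5, 2.0] [-28.4, 0.0, 112.7]
-18 [-18.4, -0.1, 2.6] [-28.3, 0.0, 112.7]
LIMIT
0 -18 [-18.44014147  -0.11932401   2.59981411] [-2.82836329e+01  2.49742463e-03  1.12724320e+02] [ 3.67752342 -0.27082056 -0.06133749]
51.4333
```

View pics/f.png

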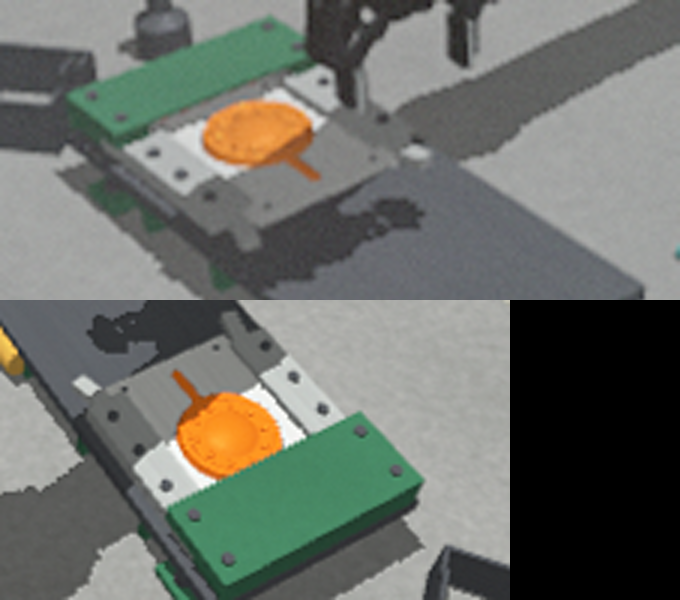

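The plate sits flat and square between the guides and under the housing. Its tail edge runs straight across (scene 255,228 to 400,160), and the second push stopped at the same place. The flask and rammer look undisturbed and the gripper is clear.

```bash
python3 -c "
from h import *
print(ticket.finish_job(),arm.read_time())"
```

```text
the job is handed in; nothing more can be done
the job is handed in; nothing more can be done
```

The plate is in under the guides and housing, flat and straight, stopped firmly at nose x of about 152 mm with pushes no higher than about 18 N; that this is the end stop is judged by feel, and the job was handed in shortly after 51 s of the 72 s allowed.

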